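Load a heel in the drilling jig, pin the leaf and hold it shut

ROBOT

A 6-joint arm with a two-finger parallel gripper is mounted at the origin on the work surface. World frame = base frame: x ahead of the robot, y to its left, z up, the work surface at z = 0. Lengths are in mm, angles in rad, forces in N, time in s.
With the tool pointing down it reaches from about 275 to 825 mm from the base axis. Payload 5.2 kg.
Tool frame: the origin (TCP) lies on the centre line of the jaws, within the pads' length; the fingertips stand 17 mm ahead of it and the grasp point (between the pads) lies 2 mm behind it; z points along the fingers, y is the line along which they close (so a half turn about z gives the same grasp; the last joint's range is limited). The gripper opens to 93 mm and grips with 3 to 60 N. Pads are 15 mm wide; open, the fingers measure 128 mm over their backs; the gripper's body (75 mm by 188 mm) begins 65 mm behind the grasp point.
Start: joints at [1.035, 0.259, 1.535, -0, 1.348, -0.203], TCP at [179.658, 519.835, 235.653] pointing down, gripper open.
Joint ranges: [-3.14, 3.14], [-0.91, 2.08], [0.19, 2.58], [-1.22, 4.36], [0.22, 2.71], [-3.12, 3.12]. Speed limits (rad/s): [2.57, 2.57, 3.14, 3.14, 3.14, 3.14].

INTERFACE

Orientations are given as a unit quaternion [x, y, z, w].
In Python, from workcell import robot, optics, order, spotter gives the robot as it stands.
- The arm moves only by the tool jog_arm, never from a script. Its arguments are lists of equal length, an entry for each row: "travel": the shift along the tool's x, y, z in m, a list of three; "rotation": the turn, a rotation vector about the tool's x, y, z in rad, a list of three; "grip": the closure, from -1 (fully open) to 1 (shut), so that 0 is half open. In form: {"travel": [[tx, ty, tz], ...], "rotation": [[rx, ry, rz], ...], "grip": [grip, ...]}. A call has 1 to 12 rows; each row is the pose to reach, as a shift and turn from the pose commanded when the call began, along the tool's axes at that moment; what a row does not reach only later rows make up. A row lasts 1/12 s, in which the tool goes at most 41.7 mm and 7.16 degrees, less where a joint would pass 70% of its speed; a pose out of reach is approached as far as the arm can. A call with a gripper value outside its range is refused whole. The fingers move at their own pace and stop on an object; "force" is the grip in N (left out, the last holds). Time passes only in rows, so rows that repeat a pose let the fingers close. It gives the time, the measured TCP pose, the force, the opening and the grip force at its end, in the units of the state.
- robot.observe(): the state, without advancing time (a new reading comes with each control period).
- optics.camera(name): name is "scene" or "top" or "wrist"; returns (picture, depth): 480x640x3 uint8, blue, green, red; 480x640 float32, mm along the optical axis (not along the pixel's ray), 0 where there is no reading.
- optics.calibration(name): a dict with "K" (3x3 intrinsics, pixels), "pose" (4x4, takes a point from camera to world coordinates); the wrist camera has in their place "hand_eye" (4x4, takes a point from camera to tool coordinates, whose origin is the TCP and whose axes are the flange's). Camera axes: x right, y down, z forward; pixel columns grow to the right and rows downward; lengths in mm; the calibration is good to about 2 mm. The wrist camera is an equidistant fisheye: a pixel r from the principal point sees the ray r / f radians off the axis. A picture is of the moment at which its call begins: read the wrist's pose just before it. calibration takes no time and is no camera call.
- order.finish_job(): hands the job in; it is judged then, once.
Trained networks look in the newest picture that a camera, given by its name, has taken for a name from the list of things; names that differ only in an ending like _2 or _b are one class to them, and where a whole thing is asked for, a point or a joint stands for the part that bears it (a point fixed in the world has none). Each returns a list of dicts, best first, with "p" (0 to 1); they miss things now and then, are a little off and sometimes report something else, mostly with a low value. They report only what shows in the picture. A call takes as long as a camera call. They do not tell look-alikes from the thing itself.
- spotter.trace(camera, target): "pixels" (480x640 bool, what is visible of it) and "location" ([row, column] in pixels, amid what is visible of it).
- spotter.pinpoint(camera, target): "location" ([row, column] in pixels: a listed point, or the origin of a listed thing).
The state is a dict: "t": time; "q": joint angles; "joint_velocities": joint speeds; "joint_torque": joint torques, N m; "tcp_pos": TCP position; "ee_rot": TCP orientation; "ft_force": force on the tool from outside, world axes, zero at the start; "ft_torque": the same for the moment, N m; "width": finger opening in mm; "gripper_force": force on a finger pad.
Only numpy, scipy, OpenCV 4.12 (cv2) and the standard library are available. Lean on these libraries where they do the work, as an engineer would, in place of code of your own. Each camera call takes 0.05 s, during which the arm holds its last target. There are 200 camera calls.

TASK

Get the larger finished heel ready for drilling: lift it with a light grip, its polished sides bruise if squeezed, and seat it fully down between the dowels of the drilling jig with its round back towards the hinge. Then swing the jig's leaf down over it, and push the locating pin (the steel one with the wide flange) from the wooden rest block through the hole in the leaf into the hole of the post below. Do not let go of the pin: finish while still gripping its knob and bearing down on it, flange tight on the leaf, so that the sprung leaf stays pressed fully shut; leave everything else on the bench where it is.

Things in the scene. Friction and masses are not known exactly. Their poses are not given: they have to be found in the camera images.
- heel: larger of two brown stacked-leather heels on black rubber, D-shaped in plan, 62 long x 56 wide x 38 mm high, 80 to 150 g, lying the way up it is used. Origin: centre of underside; x from flat front (-31 mm) to round back (+31); sides flat, parallel (y +-28) from x -31 to +3, then a half round. Sides bruise if each finger presses with 50 N: grip with 20 to 35 N
- heel_back (a point): the middle of the large heel's round back at its underside, 31 mm from its origin along its x
- jig: heel drilling jig, screwed to the bench: grey base plate 225 x 120 x 15 mm, nest of six steel dowels, aluminium post at one end, hinge lugs for the leaf at the other. Origin: on the bench under the middle of the nest; x points from the post to the hinge, z up. The open leaf leans back at the hinge end
- nest (a point): middle of the nest on the base plate's top, 15 mm above the bench: the heel's origin goes here, its x along the jig's x. Six round-topped dowels, 7 mm thick, 12 mm high, hold it with 1.5 mm of play, at (x, y) = (-36, +-16), (-28, +-33), (28, +-21) mm from here; none stands beside its flanks from x = -24 to 24 mm
- nest_back (a point): where the round back of the heel goes, 31 mm from nest along the jig's x
- post_hole (a point): mouth of the hole in the top of the post, in the jig's frame at x = -65 mm and 62 mm above the bench: round, 12.5 mm wide, 42 mm deep, vertical; the post is 36 x 50 mm
- hinge (a point): middle of the leaf's hinge axis, which runs along the jig's y; in the jig's frame at x = +80 mm and 67 mm above the bench
- leaf (a joint): angle of the leaf (rad): 0 shut (level, on the post), pi/2 upright, stop at 1.95; starts at 1.65 to 1.9. Aluminium plate 10 mm thick, mid-plane through the hinge axis, 56 mm wide, from 122 mm off the hinge a tongue 42 mm wide, end at 195 mm. Stiff hinge: it stays where put; 1 to 3 N at its end moves it
- leaf_hole (a point): centre of the hole in the leaf's tongue, on its upper (outer) face: 12.5 mm wide, right through, 145 mm from the hinge axis; over the post's hole when shut
- leaf_tab (a point): grooved thumb tab at the leaf's free end, on its outer face, 186 mm from the hinge axis. A sprung rubber pad under the leaf, 80 mm from the hinge, meets the heel at about 0.05 rad and pushes back with 16 N when shut: let go, the leaf lifts to about 0.03 rad; bearing down at the hole takes about 10 N to keep it shut
- pin: steel locating pin, one of three tools upright in the rest block: shank 10 mm thick, 38 mm long, its last 6 mm tapered to 5 mm; flange 36 mm wide; above it a round knurled knob 22 mm wide. Origin: tip of the shank, z up the pin: flange from 38 to 43 mm, knob from 43 to 77 mm. 90 g. Its flange rests on the block, its shank hangs in the hole
- pin_shoulder (a point): underside of the pin's flange, on its axis, 38 mm above its tip; it comes to rest on the leaf's upper face
- rest: wooden rest block 52 x 150 x 50 mm, fixed; three holes 12.5 mm wide in a row along its y at -45, 0 and +45 mm, each with one tool; which tool is where varies. Origin: centre of its underside. The tools stand up to 56 mm above its top
- heel_small: the smaller heel, same make, 46 x 42 x 24 mm; origin at the centre of its underside; not wanted
- punch_wood: punch with a bulging wooden handle, in the rest block, 56 mm above it; origin at its shank's tip; not wanted
- punch_steel: plain dark steel punch, 16 mm thick with a small head and no flange, in the rest block, 50 mm above it; origin at its shank's tip; not wanted
- shoe_last: wooden shoe last lying on its sole, 245 x 80 x 112 mm high; origin under its middle; leave alone
- hammer: hammer 270 mm long lying on the bench; leave alone
- glue_jar: glue jar 68 mm wide, 85 mm high; origin at the centre of its underside; leave alone
- nail_tin: open tin 72 mm wide, 35 mm high; origin at the centre of its underside; leave alone
- calliper: steel calliper 200 mm long lying flat, 8 mm high; leave alone
Mind the look-alikes: they are no part of the job. Leave any orange or purple look-alike of the heel alone. Leave any pink look-alike of the pin alone.

How it is judged:
By the outcome, as a careful person would: the job done as asked, in the order asked, and still so for the second after the job is handed in, while the arm keeps its last pose, push and grip.
It also fails if it takes over 72 s, if anything falls off the work surface, if the arm or the gripper's body presses on something with over 40 N, if the wrist force passes 120 N, or if a joint passes its speed limit or range.

## Working session

There is one attempt and no reset: what is moved stays moved. The work goes in short steps, Python scripts to look and compute and a tool call to move; the robot and the scene stay as the last step left them, time stands still between calls to the robot, and variables do not carry over. Pictures are saved under pics/ and viewed, at most 10 in all, crops included, and the job is handed in when it is done.

Besides the shell and the picture viewer there is one more tool, called after ">>>" as name(argument=value, ...) on one line, values as JSON. jog_arm: Moves the arm, as the interface text tells. Its arguments: {"type":"object","properties":{"travel":{"type":"array","items":{"type":"array","items":{"type":"number"}}},"rotation":{"type":"array","items":{"type":"array","items":{"type":"number"}}},"grip":{"type":"array","items":{"type":"number"}},"force":{"type":"number"}},"required":["travel","rotation","grip"]}

```bash
mkdir -p pics; ls; cat > h.py <<'E'
import numpy as np, cv2
from scipy.spatial.transform import Rotation as R
from workcell import robot, optics, order, spotter
def px2w(cam,rc,depth=None,z=None):
    c=optics.calibration(cam);K=np.array(c["K"]);r,q=rc
    ray=np.array([(q-K[0,2])/K[0,0],(r-K[1,2])/K[1,1],1.])
    P=np.array(c["pose"])
    if z is not None:
        d=P[:3,:3]@ray; s=(z-P[2,3])/d[2]; return P[:3,3]+s*d
    return P[:3,:3]@(ray*depth)+P[:3,3]
def cloud(cam,depth):
    c=optics.calibration(cam);K=np.array(c["K"]);P=np.array(c["pose"])
    v,u=np.mgrid[:480,:640]
    ray=np.stack([(u-K[0,2])/K[0,0],(v-K[1,2])/K[1,1],np.ones_like(u,float)],-1)
    return (ray*depth[...,None])@P[:3,:3].T+P[:3,3]
def tool():
    s=robot.observe(); return R.from_quat(s["ee_rot"]).as_matrix(),np.array(s["tcp_pos"]),s
E
python3 - <<'E'
from h import *
for n in("top","scene"):
    im,d=optics.camera(n); cv2.imwrite(f"pics/{n}0.png",im); np.save(f"{n}0.npy",d)
    W=cloud(n,d)
    for t in["heel","jig","pin","rest","heel_small","leaf","punch_wood","punch_steel"]:
        for o in spotter.trace(n,t)[:3]:
            m=o["pixels"]; w=W[m&(d>0)]
            print(n,t,round(o["p"],2),np.round(o["location"]),m.sum(),np.round(np.median(w,0)) if len(w) else None, np.round(np.percentile(w[:,2],95)) if len(w) else None)
print(robot.observe())
print(optics.calibration("top"),optics.calibration("wrist"))
E
```

```text
pics
top heel 0.96 [310. 240.] 440 [331. 261.  37.] 43.0
top heel 0.9 [273. 235.] 434 [441. 259.  37.] 43.0
top heel 0.79 [239. 256.] 440 [550. 204.  36.] 42.0
top jig 0.92 [240. 334.] 3337 [533. -32.  15.] 197.0
top jig 0.28 [161. 291.] 1665 [761.  94.  50.] 106.0
top pin 0.7 [252. 422.] 120 [ 486. -271.   65.] 91.0
top pin 0.65 [220. 423.] 104 [ 584. -280.   59.] 78.0
top pin 0.62 [286. 427.] 117 [ 397. -286.   57.] 80.0
top rest 0.69 [257. 417.] 726 [ 483. -266.   49.] 55.0
top rest 0.69 [240. 336.] 3360 [533. -32.  15.] 196.0
top heel_small 0.73 [240. 205.] 238 [552. 355.  23.] 29.0
top heel_small 0.49 [235. 302.] 400 [537.  63. 177.] 260.0
top leaf 0.77 [231. 300.] 423 [537.  64. 181.] 260.0
top punch_wood 0.7 [241. 336.] 3306 [532. -31.  15.] 199.0
top punch_wood 0.47 [256. 411.] 77 [ 479. -230.  102.] 108.0
top punch_wood 0.45 [239. 206.] 237 [552. 355.  23.] 29.0
top punch_steel 0.43 [238. 205.] 247 [552. 356.  23.] 29.0
scene heel 0.95 [245. 418.] 756 [565. 199.  36.] 40.0
scene heel 0.64 [183. 424.] 586 [349. 259.  34.] 39.0
scene heel 0.41 [244. 316.] 5251 [556. -22.  16.]
[... 2027 characters left out ...]
6745723e+01],
       [-1.24936491e-02, -1.43699259e-01, -9.89542537e-01,
         1.58001112e+03],
       [ 0.00000000e+00,  0.00000000e+00,  0.00000000e+00,
         1.00000000e+00]])} {'K': array([[371.64829954,   0.        , 324.18568473],
       [  0.        , 371.64829954, 233.39249184],
       [  0.        ,   0.        ,   1.        ]]), 'hand_eye': array([[ 1.05312934e-03, -9.70310801e-01, -2.41859135e-01,
         6.73446123e+01],
       [ 9.99999196e-01,  8.51071917e-04,  9.39903404e-04,
        -4.09916418e-01],
       [-7.06158907e-04, -2.41859930e-01,  9.70310917e-01,
        -1.48974018e+02],
       [ 0.00000000e+00,  0.00000000e+00,  0.00000000e+00,
         1.00000000e+00]])}
```

```bash
python3 - <<'E'
import cv2,numpy as np
a=cv2.imread("pics/top0.png")[130:330,160:470]; cv2.imwrite("pics/v1.png",cv2.resize(a,None,fx=2.55,fy=2.55,interpolation=2))
a=cv2.imread("pics/scene0.png")[130:330,150:520]; cv2.imwrite("pics/v2.png",cv2.resize(a,None,fx=2.15,fy=2.15,interpolation=2))
E
```

```text
(no output)
```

View pics/v1.png

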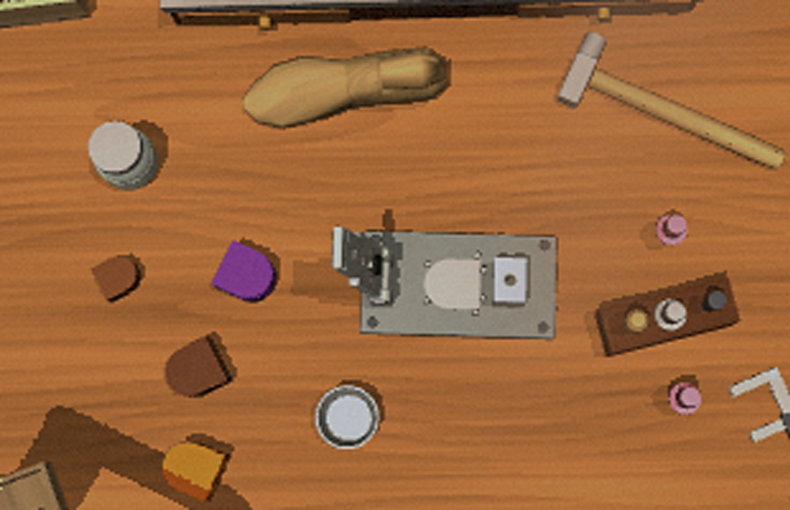

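View pics/v2.png

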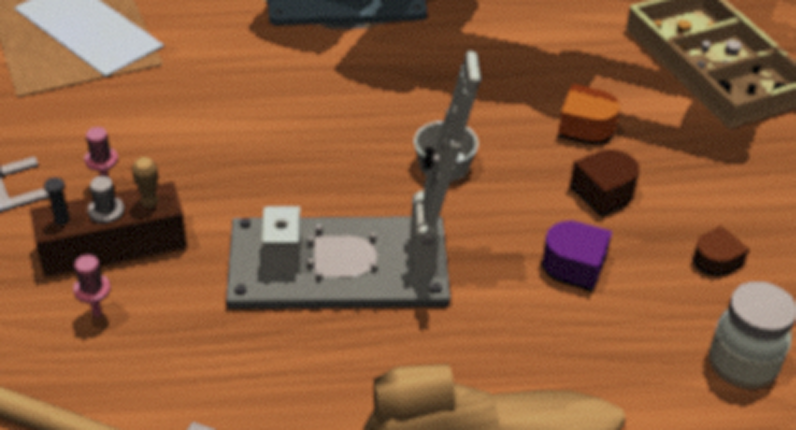

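The top view shows two brown heels. The larger is at view (200,368) and the small one is at (117,277). An orange and a purple look-alike lie nearby. The pin is the silver tool in the middle of the rest block at (670,313), between the wooden and dark punches, with pink decoys on either side. The hinge is at the left (world +y) and the post at the right.

```bash
cat >> h.py <<'E'
def heel_model(L=62,Wd=56,n=60):
    r=Wd/2; xc=L/2-r; a=np.linspace(-np.pi/2,np.pi/2,n)
    return np.vstack([[-L/2,-r],np.c_[xc+r*np.cos(a),r*np.sin(a)],[-L/2,r]]).astype(np.float32)
def fit_heel(P,L=62,Wd=56):
    # P Nx2 top-face points; maximise overlap by signed distance to outline, boundary hull
    from scipy.optimize import minimize
    hull=cv2.convexHull(P.astype(np.float32))[:,0]
    # densify
    H=np.vstack([np.linspace(hull[i],hull[(i+1)%len(hull)],12,endpoint=False) for i in range(len(hull))])
    M=heel_model(L,Wd).reshape(-1,1,2); best=None
    def cost(p):
        c,s=np.cos(p[2]),np.sin(p[2]); Q=(H-p[:2])@np.array([[c,-s],[s,c]])
        d=[cv2.pointPolygonTest(M,(float(a),float(b)),True) for a,b in Q]
        return np.mean(np.abs(np.array(d)-p[3]))
    for th in np.arange(0,6.28,.52):
        r=minimize(cost,[*H.mean(0),th,0],method="Nelder-Mead",options=dict(maxiter=250,xatol=.05,fatol=.002))
        if best is None or r.fun<best.fun: best=r
    return best.x,best.fun
def wcloud(d,Rt,p):
    c=optics.calibration("wrist");K=np.array(c["K"]);X=np.array(c["hand_eye"])
    v,u=np.mgrid[:480,:640]; a=(u-K[0,2])/K[0,0]; b=(v-K[1,2])/K[1,1]
    th=np.hypot(a,b); k=np.tan(np.minimum(th,1.5))/np.maximum(th,1e-9)
    C=np.stack([a*k,b*k,np.ones_like(a)],-1)*d[...,None]
    T=C@X[:3,:3].T+X[:3,3]
    W=T@Rt.T+p; W[(d<=0)|(th>1.45)]=np.nan; return W
E
python3 - <<'E'
from h import *
for n in("top","scene"):
    d=np.load(n+"0.npy"); W=cloud(n,d)
    def sel(c,rad,z0,z1):
        m=(np.hypot(W[...,0]-c[0],W[...,1]-c[1])<rad)&(W[...,2]>z0)&(W[...,2]<z1); return W[m]
    h=sel((445,256),50,31,48); x,f=fit_heel(h[:,:2]); print(n,"heel",np.round(x,2),f,len(h),np.median(h[:,2]))
    j=sel((535,-20),140,10,21); r=cv2.minAreaRect(j[:,:2].astype(np.float32)); print("plate",r,np.median(j[:,2]))
    p=sel((530,-85),60,56,68); print("post",cv2.minAreaRect(p[:,:2].astype(np.float32)),np.median(p,0))
    l=sel((540,60),70,75,300); 
    print("leaf",[ (z,np.round(np.median(l[abs(l[:,2]-z)<12],0))) for z in range(100,270,30) if (abs(l[:,2]-z)<12).any()],l[:,2].max())
    k=sel((488,-271),20,92,110); print("knob",np.round(np.median(k,0),1),(k.min(0)+k.max(0))/2)
E
```

```text
top heel [442.71 263.55   1.95   0.  ] 0.6597618958962219 366 37.392460498210426
plate ((515.0126953125, -38.569480895996094), (223.40219116210938, 177.17161560058594), 85.46083068847656) 14.514616506123502
post ((531.8716430664062, -97.5775146484375), (34.77773666381836, 50.339195251464844), 88.26789855957031) [533.37756147 -97.57765669  60.95791339]
leaf [(100, array([528.,  50., 100.])), (130, array([531.,  55., 133.])), (160, array([539.,  58., 158.])), (190, array([534.,  66., 186.])), (220, array([537.,  71., 219.])), (250, array([541.,  79., 256.]))] 264.9678012407346
knob [ 490.6 -270.3   93.2] [ 492.09424911 -272.75776177   92.84904747]
scene heel [442.54 261.44   2.08  -0.  ] 1.0502480670334233 433 36.828903707409495
plate ((537.1854248046875, -42.217742919921875), (225.1705780029297, 127.46820068359375), 87.39497375488281) 14.818862589884247
post ((534.3226928710938, -98.87500762939453), (35.938175201416016, 54.96520233154297), 86.29131317138672) [536.56789724 -98.79970102  61.40839974]
leaf [(100, array([562.,  48., 101.])), (130, array([566.,  53., 132.])), (160, array([551.,  57., 157.])), (190, array([561.,  64., 188.])), (220, array([560.,  69., 220.])), (250, array([552.,  77., 254.]))] 262.47271880345716
  return _methods._mean(a, axis=axis, dtype=dtype,
  ret = um.true_divide(
Traceback (most recent call last):
ValueError: zero-size array to reduction operation minimum which has no identity
```

>>> jog_arm(travel=[[-0.338,-0.163,0.085],[-0.338,-0.163,0.085],[-0.338,-0.163,0.085],[-0.338,-0.163,0.085],[-0.338,-0.163,0.085],[-0.338,-0.163,0.085],[-0.338,-0.163,0.085],[-0.338,-0.163,0.085],[-0.338,-0.163,0.085],[-0.338,-0.163,0.085],[-0.338,-0.163,0.085],[-0.338,-0.163,0.085]], rotation=[[0,0,0.8],[0,0,0.8],[0,0,0.8],[0,0,0.8],[0,0,0.8],[0,0,0.8],[0,0,0.8],[0,0,0.8],[0,0,0.8],[0,0,0.8],[0,0,0.8],[0,0,0.8]], grip=[-1,-1,-1,-1,-1,-1,-1,-1,-1,-1,-1,-1], force=27)

```text
t: 1.9
tcp_pos: [445.6, 255.3, 150.5]
ee_rot: [0.537, 0.843, -0.0, -0.001]
ft_force: [-1.2, 0.3, 0.2]
width: 92.9
gripper_force: 0.0
```

```bash
cat >> h.py <<'E'
def rel(target,yaw):
    Rt,p,s=tool(); d=Rt.T@(np.array(target)-p)/1000
    y0=np.arctan2(Rt[1,0],Rt[0,0]); dy=(yaw-y0+np.pi)%(2*np.pi)-np.pi
    print("t",round(s["t"],2),"tcp",np.round(p,1),"yaw",round(y0,3),"travel",np.round(d,4),"rotz",round(-dy,3),"F",np.round(s["ft_force"],1))
E
python3 - <<'E'
from h import *
Rt,p,s=tool(); im,d=optics.camera("wrist"); cv2.imwrite("pics/w1.png",im)
W=wcloud(d,Rt,p)
o=[o for o in spotter.trace("wrist","heel")]
for q in o: print(round(q["p"],2),np.round(q["location"]))
with np.errstate(invalid="ignore"): m=(np.hypot(W[...,0]-443,W[...,1]-260)<50)&(W[...,2]>30)&(W[...,2]<48)
h=W[m]; print(len(h),np.median(h[:,2])); x,f=fit_heel(h[:,:2]); print(np.round(x,3),f)
th=x[2]; rel([x[0]-8*np.cos(th),x[1]-8*np.sin(th),26],th)
cv2.imwrite("pics/v3.png",im)
E
```

```text
0.83 [226. 325.]
0.78 [312. 406.]
0.62 [158. 195.]
5729 37.84434111480165
[4.42026e+02 2.63410e+02 2.00800e+00 3.00000e-03] 0.23835834946731232
t 2.0 tcp [444.9 256.4 151. ] yaw 2.01 travel [-0.0005  0.0003  0.125 ] rotz 0.002 F [ 0.1 -0.7 -0.7]
```

View pics/v3.png

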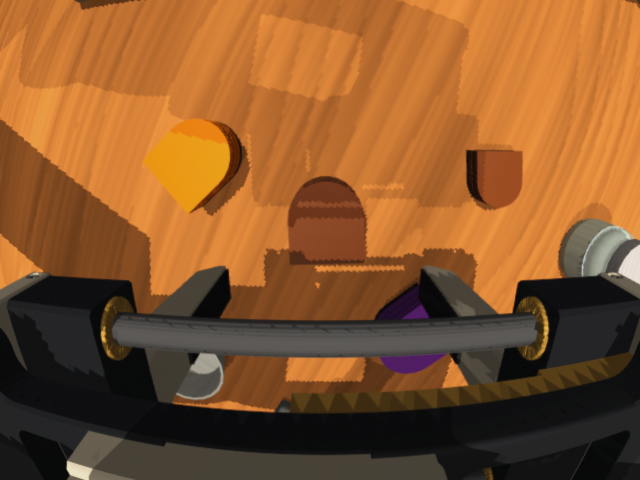

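The wrist view shows the large brown heel at (326,220), centred between the fingers with its round back away from them. I'll descend and grip.

>>> jog_arm(travel=[[-0.0005,0,0.04],[-0.0005,0,0.08],[-0.0005,0,0.11],[-0.0005,0,0.125],[-0.0005,0,0.125],[-0.0005,0,0.125],[-0.0005,0,0.125],[-0.0005,0,0.125],[-0.0005,0,0.125],[-0.0005,0,0.125],[-0.0005,0,0.125],[-0.0005,0,0.125]], rotation=[[0,0,0],[0,0,0],[0,0,0],[0,0,0],[0,0,0],[0,0,0],[0,0,0],[0,0,0],[0,0,0],[0,0,0],[0,0,0],[0,0,0]], grip=[-1,-1,-1,-1,-1,0.2,0.5,1,1,1,1,1], force=27)

```text
t: 3.0
tcp_pos: [446.6, 255.0, 26.4]
ee_rot: [0.537, 0.844, 0.001, 0.0]
ft_force: [-0.9, 0.5, 5.1]
width: 56.2
gripper_force: 26.9
```

>>> jog_arm(travel=[[0,0,-0.02],[0,0,-0.05],[0,0,-0.09],[0,0,-0.13],[-0.025,-0.017,-0.15],[-0.055,-0.037,-0.15],[-0.088,-0.06,-0.15],[-0.12,-0.082,-0.15],[-0.155,-0.106,-0.15],[-0.19,-0.13,-0.15],[-0.22,-0.15,-0.15],[-0.238,-0.163,-0.15]], rotation=[[0,0,0],[0,0,0],[0,0,0],[0,0,0],[0,0,0],[0,0,0.06],[0,0,0.14],[0,0,0.22],[0,0,0.3],[0,0,0.38],[0,0,0.45],[0,0,0.49]], grip=[1,1,1,1,1,1,1,1,1,1,1,1])

```text
t: 4.0
tcp_pos: [398.5, -32.8, 175.7]
ee_rot: [0.727, 0.687, -0.0, 0.0]
ft_force: [1.1, 0.3, -0.5]
width: 56.3
gripper_force: 26.9
```

```bash
python3 - <<'E'
from h import *
Rt,p,s=tool(); im,d=optics.camera("wrist"); cv2.imwrite("pics/w2.png",im)
W=wcloud(d,Rt,p); print(p,s["width"],s["gripper_force"],s["ft_force"])
def sel(c,rad,z0,z1):
    with np.errstate(invalid="ignore"): m=(np.hypot(W[...,0]-c[0],W[...,1]-c[1])<rad)&(W[...,2]>z0)&(W[...,2]<z1)
    return W[m]
q=sel((533,-98),45,57,67); print("post",len(q),cv2.minAreaRect(q[:,:2].astype(np.float32)),np.median(q,0)) if len(q) else 0
q=sel((535,-38),120,12,18); print("plate",len(q),cv2.minAreaRect(q[:,:2].astype(np.float32)),q.min(0),q.max(0)) if len(q) else 0
np.save("w2.npy",W)
for t in("nest","post_hole","nest_back"):
    for cam in("wrist","top","scene"):
        for o in spotter.pinpoint(cam,t)[:1]:
            l=o["location"]; z=dict(post_hole=62).get(t,15)
            if cam=="wrist":
                i,j=np.round(l).astype(int); print(t,cam,round(o["p"],2),np.round(l),W[i,j])
            else: print(t,cam,round(o["p"],2),np.round(l),np.round(px2w(cam,l,z=z),1))
E
```

```text
[398.4803584  -32.79726528 175.69826704] 56.27725802867131 26.91996842622757 [ 1.10294088  0.2945861  -0.52165067]
post 108 ((533.0022583007812, -79.54024505615234), (2.0494272708892822, 49.438194274902344), 87.75540924072266) [532.03214759 -79.38534629  59.46200136]
plate 17459 ((536.1673583984375, -26.59357452392578), (197.2412567138672, 121.07245635986328), 87.15220642089844) [ 473.60645194 -123.97994805   12.00223418] [598.9146809   73.77740387  17.99899484]
nest wrist 0.82 [214. 475.] [533.10857742 -33.06981883  15.626091  ]
nest top 0.67 [241. 335.] [534.5 -26.   15. ]
nest scene 0.69 [178. 364.] [297.9 117.3  15. ]
post_hole top 0.81 [240. 358.] [530.9 -90.6  62. ]
post_hole scene 0.93 [234. 280.] [ 536.1 -100.2   62. ]
nest_back wrist 0.96 [178. 482.] [540.03848901  -0.92891366  14.26682344]
nest_back scene 0.64 [253. 325.] [553.5  -3.2  15. ]
```

View pics/w2.png

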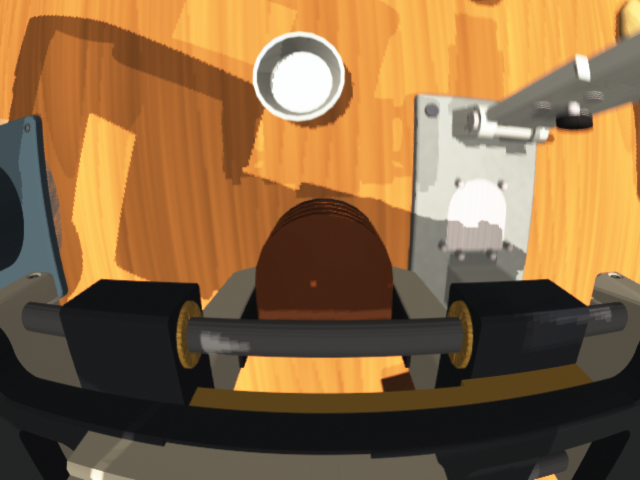

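The heel is held. The nest is visible at right, around (475,215), with dowels around a pale D-shaped pad and the leaf hinge above. I'll shift so the nest is in open view ahead of the gripper, to measure it accurately.

>>> jog_arm(travel=[[-0.016,0.03,0],[-0.035,0.06,0],[-0.055,0.095,0],[-0.07,0.125,0],[-0.079,0.138,0],[-0.079,0.138,0],[-0.079,0.138,0]], rotation=[[0,0,0],[0,0,0],[0,0,0],[0,0,0],[0,0,0],[0,0,0],[0,0,0]], grip=[1,1,1,1,1,1,1])

```text
t: 5.08
tcp_pos: [533.1, -115.2, 174.8]
ee_rot: [0.725, 0.689, -0.0, -0.001]
ft_force: [-0.1, 0.3, -1.9]
width: 55.9
gripper_force: 26.9
```

```bash
python3 - <<'E'
from h import *
Rt,p,s=tool(); im,d=optics.camera("wrist"); cv2.imwrite("pics/w3.png",im)
W=wcloud(d,Rt,p); np.save("w3.npy",W); print(p,s["ee_rot"],s["t"])
with np.errstate(invalid="ignore"):
    m=(abs(W[...,0]-535)<70)&(W[...,1]>-75)&(W[...,1]<35)&(W[...,2]>22)&(W[...,2]<31)
n,lab,st,ce=cv2.connectedComponentsWithStats(m.astype(np.uint8))
for i in range(1,n):
    if st[i,4]>8: q=W[lab==i]; print(st[i,4],np.round(ce[i]),np.round(q.mean(0),1),np.round((q.min(0)+q.max(0))/2,1),np.round(np.ptp(q,0),1))
with np.errstate(invalid="ignore"): g=(abs(W[...,0]-535)<90)&(abs(W[...,1]+20)<100)&(abs(W[...,2]-15)<3)
q=W[g]; print("plate",cv2.minAreaRect(q[:,:2].astype(np.float32)),np.median(q[:,2]))
for t in("nest","nest_back"):
    for o in spotter.pinpoint("wrist",t)[:1]: 
        l=o["location"];i,j=np.round(l).astype(int); print(t,round(o["p"],2),np.round(l),W[i,j])
cv2.imwrite("pics/v4.png",cv2.resize(im[0:260,200:440],None,fx=2.3,fy=2.3,interpolation=2))
E
```

```text
[ 533.10805804 -115.21394077  174.8082206 ] [ 7.25021684e-01  6.88725343e-01 -3.00595636e-04 -9.32391983e-04] 5.0833
42 [352.  41.] [561.8  34.1  26. ] [562.2  33.9  26.6] [11.7  1.8  8.7]
65 [297.  89.] [516.3  -3.9  25.7] [516.1  -3.8  25.2] [6.5 6.4 6.2]
68 [350.  89.] [558.1  -6.   25.6] [558.2  -5.9  25.1] [6.5 6.5 5.2]
61 [283. 158.] [501.9 -58.7  25.7] [501.8 -58.9  25.4] [6.4 6.6 5.6]
56 [364. 158.] [567.1 -62.3  25.7] [567.7 -62.2  25.9] [6.5 6.5 4.8]
63 [304. 168.] [518.2 -67.8  25.7] [518.2 -68.   25.4] [6.5 6.7 5.4]
62 [343. 168.] [549.5 -69.4  25.7] [549.5 -69.7  25.4] [6.6 6.6 5.3]
plate ((536.1517333984375, -25.650299072265625), (194.31478881835938, 120.65536499023438), 87.017578125) 14.992226486143352
nest 0.71 [124. 327.] [538.5853728  -33.12564623  14.75692277]
nest_back 0.81 [ 87. 323.] [536.86765238  -2.08562548  16.07389058]
```

View pics/v4.png

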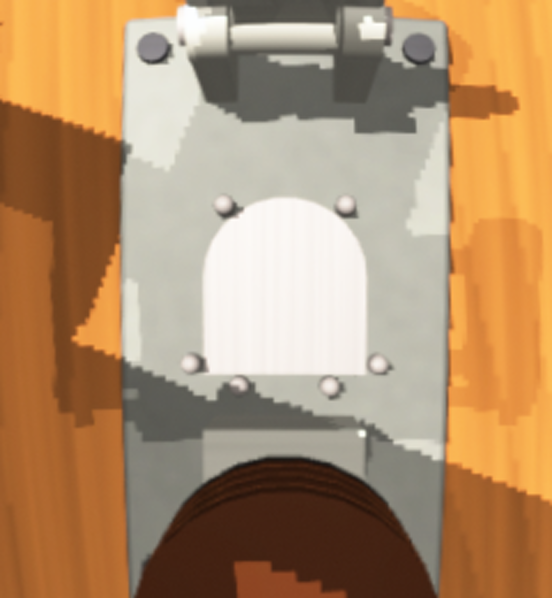

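The six dowels show clearly around the pale D pad. I'll fit the nest to them and check how the heel sits in the hand.

```bash
python3 - <<'E'
from h import *
D=np.array([[516.2,-3.9],[558.1,-6],[501.9,-58.8],[567.4,-62.2],[518.2,-67.9],[549.5,-69.5]])
M=np.array([[28,21],[28,-21],[-28,33],[-28,-33],[-36,16],[-36,-16.]])
Mc=M-M.mean(0);Dc=D-D.mean(0);H=Mc.T@Dc;th=np.arctan2(H[0,1]-H[1,0],H[0,0]+H[1,1])
A=np.array([[np.cos(th),-np.sin(th)],[np.sin(th),np.cos(th)]]);n=D.mean(0)-A@M.mean(0)
print("jig yaw",th,"nest",n,"res",np.round(D-(M@A.T+n),1).tolist())
W=np.load("w3.npy");Rt,p,s=tool();print(p,s["t"])
T=(W-np.array([533.108,-115.214,174.808]))@Rt
with np.errstate(invalid="ignore"): m=(np.hypot(T[...,0],T[...,1])<50)&(abs(T[...,2]+12)<4)
q=T[m];print(len(q),np.median(q[:,2]),q.min(0),q.max(0))
h=cv2.convexHull(q[q[:,0]>2][:,:2].astype(np.float32))[:,0];h=h[h[:,0]>8]
from scipy.optimize import least_squares
r=least_squares(lambda v:np.hypot(h[:,0]-v[0],h[:,1]-v[1])-28,[5,0]);print("arc centre in tool",r.x,np.abs(r.fun).max(),"-> heel origin tool x",r.x[0]-3)
o=r.x-[3,0]
R2=lambda y:np.array([[np.cos(y),np.sin(y)],[np.sin(y),-np.cos(y)]])
for off in(o,np.array([8.,0])):
    t=n-R2(th)@off; rel([*t,60],th)
E
```

```text
jig yaw 1.5206819938228913 nest [535.81778698 -32.73173219] res [[-0.0, -0.2], [-0.1, -0.2], [0.4, 0.2], [0.0, 0.1], [0.2, -0.0], [-0.5, -0.0]]
[ 531.94751266 -114.50904422  175.44703885] 5.2333
13427 -11.455596053196997 [ -5.23814248 -43.62047707 -15.98848833] [40.2837556  42.24209398 -8.00790953]
arc centre in tool [11.98367129 -3.09283233] 17.444976696018607 -> heel origin tool x 8.983671294072419
t 5.23 tcp [ 531.9 -114.5  175.4] yaw 1.52 travel [0.0728 0.003  0.1155] rotz -0.001 F [ 0.1  0.  -1.8]
t 5.23 tcp [ 531.9 -114.5  175.4] yaw 1.52 travel [ 7.380e-02 -1.000e-04  1.155e-01] rotz -0.001 F [ 0.1  0.  -1.8]
```

```bash
python3 - <<'E'
from h import *
from scipy.optimize import least_squares
W=np.load("w3.npy");Rt=R.from_quat([7.25021684e-01,6.88725343e-01,-3.00595636e-04,-9.32391983e-04]).as_matrix();p3=np.array([533.10805804,-115.21394077,174.8082206])
T=(W-p3)@Rt
with np.errstate(invalid="ignore"): m=(T[...,0]>8)&(T[...,0]<50)&(abs(T[...,1])<24)&(abs(T[...,2]+12)<3)
q=T[m];h=[]
for y in np.arange(-22,22,1.5):
    b=q[abs(q[:,1]-y)<.75]; h.append(b[b[:,0].argmax(),:2])
h=np.array(h);r=least_squares(lambda v:np.hypot(h[:,0]-v[0],h[:,1]-v[1])-28,[8,0],loss="soft_l1")
print("arc centre",r.x,np.round(np.median(abs(r.fun)),2),"z",np.median(q[:,2]))
n=(np.array([535.818,-32.732,15])-p3)@Rt; print("nest in tool",n,"heel origin",r.x-[3,0],"travel",n[:2]-r.x+[3,0])
P=[]
for _ in range(6):
    optics.calibration("top"); optics.camera("wrist"); P.append(robot.observe()["tcp_pos"])
print(np.mean(P,0),np.std(P,0))
E
```

```text
arc centre [12.03900535 -0.98867223] 0.16 z -11.45069300723093
nest in tool [ 82.37671493  -1.24380188 159.88061641] heel origin [ 9.03900535 -0.98867223] travel [73.33770958 -0.25512965]
[ 532.49429933 -115.09103427  175.93659918] [0.26548756 0.29636408 0.12426522]
```

>>> jog_arm(travel=[[0.03,0,0],[0.06,0,0.02],[0.0733,-0.0003,0.05],[0.0733,-0.0003,0.08],[0.0733,-0.0003,0.1],[0.0733,-0.0003,0.112],[0.0733,-0.0003,0.112],[0.0733,-0.0003,0.112],[0.0733,-0.0003,0.118],[0.0733,-0.0003,0.124],[0.0733,-0.0003,0.129],[0.0733,-0.0003,0.131]], rotation=[[0,0,0],[0,0,0],[0,0,0],[0,0,0],[0,0,0],[0,0,0],[0,0,0],[0,0,0],[0,0,0],[0,0,0],[0,0,0],[0,0,0]], grip=[1,1,1,1,1,1,1,1,1,1,1,1])

```text
t: 6.53
tcp_pos: [536.5, -42.7, 44.3]
ee_rot: [0.725, 0.688, -0.0, -0.0]
ft_force: [-0.7, -0.8, -1.6]
width: 56.2
gripper_force: 26.9
```

>>> jog_arm(travel=[[0,0,0.002],[0,0,0.003],[0,0,0.003]], rotation=[[0,0,0],[0,0,0],[0,0,0]], grip=[1,1,1])

```text
t: 6.78
tcp_pos: [536.7, -42.7, 41.6]
ee_rot: [0.725, 0.688, -0.0, 0.0]
ft_force: [-0.6, 0.2, -0.8]
width: 56.2
gripper_force: 26.9
```

>>> jog_arm(travel=[[0,0,0.001],[0,0,0.002],[0,0,0.002]], rotation=[[0,0,0],[0,0,0],[0,0,0]], grip=[1,1,1])

```text
t: 7.03
tcp_pos: [536.8, -42.7, 41.4]
ee_rot: [0.725, 0.689, 0.0, 0.0]
ft_force: [-4.9, 0.4, 13.1]
width: 55.7
gripper_force: 26.9
```

>>> jog_arm(travel=[[0,0,-0.002],[0,0,-0.002],[0,0,-0.002],[0,0,-0.002],[0,0,-0.01],[0,0,-0.04],[0,0,-0.08],[0,0,-0.11],[-0.02,0,-0.13],[-0.04,0,-0.135],[-0.04,0,-0.135],[-0.04,0,-0.135]], rotation=[[0,0,0],[0,0,0],[0,0,0],[0,0,0],[0,0,0],[0,0,0],[0,0,0],[0,0,0],[0,0,0],[0,0,0],[0,0,0],[0,0,0]], grip=[-0.7,-0.7,-0.7,-0.7,-0.7,-0.7,-0.7,-0.7,-0.7,-0.7,-0.7,-0.7])

```text
t: 8.03
tcp_pos: [534.6, -83.1, 175.3]
ee_rot: [0.726, 0.688, 0.0, 0.0]
ft_force: [1.0, 0.3, -0.2]
width: 79.1
gripper_force: 0.0
```

```bash
python3 - <<'E'
from h import *
Rt,p,s=tool(); im,d=optics.camera("wrist"); cv2.imwrite("pics/w4.png",im)
W=wcloud(d,Rt,p); np.save("w4.npy",W); print(p,s["t"])
with np.errstate(invalid="ignore"):
    m=(abs(W[...,0]-535)<45)&(abs(W[...,1]+33)<45)&(abs(W[...,2]-53)<6)
    k=(abs(W[...,0]-545)<40)&(W[...,1]>25)&(W[...,1]<150)&(W[...,2]>90)
h=W[m]; print(len(h),np.percentile(h[:,2],[5,25,50,75,95])); x,f=fit_heel(h[:,:2]); print(np.round(x,3),f)
A=np.c_[h[:,:2],np.ones(len(h))]; print("top plane",np.linalg.lstsq(A,h[:,2],rcond=None)[0])
q=W[k]; print("leaf pts",len(q),q.min(0),q.max(0)) if len(q) else 0
for n in("scene","top"):
    im,d=optics.camera(n); V=cloud(n,d); l=V[(abs(V[...,0]-545)<45)&(V[...,1]>35)&(V[...,1]<130)&(V[...,2]>80)&(V[...,2]<275)]
    print(n,[(z,np.round(np.median(l[abs(l[:,2]-z)<8],0)[:2],0),np.round(np.ptp(l[abs(l[:,2]-z)<8],0)[:2],0)) for z in range(100,270,25) if (abs(l[:,2]-z)<8).any()],l[:,2].max())
cv2.imwrite("pics/v5.png",im)
cv2.imwrite("pics/w4c.png",cv2.imread("pics/w4.png"))
E
```

```text
[534.619444   -83.14919165 175.27307853] 8.0333
5685 [51.73155209 52.40574863 52.87242554 53.34148952 54.01077509]
[536.415 -33.55    1.499   0.   ] 0.2835005978408839
top plane [8.37671197e-04 1.08002911e-03 5.24644327e+01]
leaf pts 4616 [512.21545095  41.1866546   90.00102354] [568.52297001  58.11958179 161.62951113]
scene [(100, array([559.,  47.]), array([55., 12.])), (125, array([565.,  51.]), array([47., 10.])), (150, array([550.,  55.]), array([59., 23.])), (175, array([557.,  61.]), array([59., 12.])), (200, array([560.,  66.]), array([46., 13.])), (225, array([559.,  70.]), array([44., 12.])), (250, array([554.,  75.]), array([43., 16.]))] 261.114089740454
top [(100, array([529.,  50.]), array([55., 14.])), (125, array([534.,  54.]), array([54.,  6.])), (150, array([538.,  57.]), array([56., 25.])), (175, array([531.,  62.]), array([55., 14.])), (200, array([540.,  68.]), array([41., 11.])), (225, array([539.,  72.]), array([42., 13.])), (250, array([539.,  79.]), array([40., 15.]))] 264.949447678923
```

View pics/w4c.png

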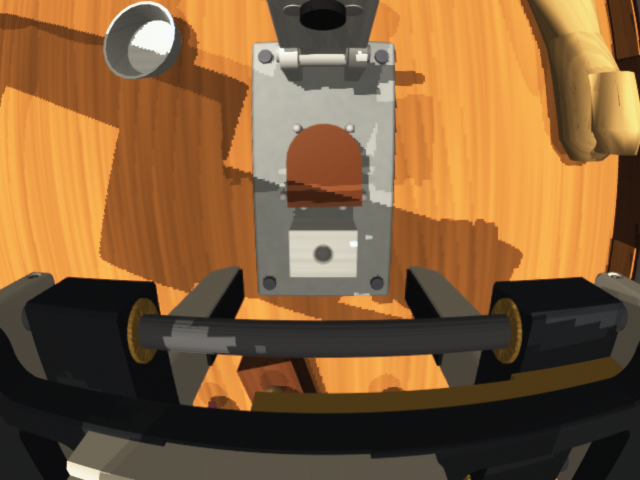

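The heel is down in the nest: its top is level at z≈53 and it sits between the dowels at (324,168). Next I'll take the closed fingers over and behind the leaf.

>>> jog_arm(travel=[[0,0,-0.035],[0,0,-0.075],[0,0,-0.115],[0.01,0,-0.145],[0.04,0,-0.147],[0.08,0,-0.147],[0.12,0,-0.147],[0.16,-0.001,-0.145],[0.188,-0.001,-0.14],[0.19,-0.001,-0.11],[0.19,-0.001,-0.08],[0.19,-0.001,-0.075]], rotation=[[0,0,0],[0,0,0],[0,0,0],[0,0,0],[0,0,0],[0,0,0],[0,0,0],[0,0,0],[0,0,0],[0,0,0],[0,0,0],[0,0,0]], grip=[1,1,1,1,1,1,1,1,1,1,1,1], force=10)

```text
t: 9.18
tcp_pos: [539.9, 109.0, 243.8]
ee_rot: [0.724, 0.689, -0.004, -0.004]
ft_force: [-0.3, 0.1, -0.4]
width: 3.4
gripper_force: 0.0
```

```bash
python3 - <<'E'
from h import *
P=[]
for c in("scene","wrist","wrist","wrist"):
    im,d=optics.camera(c); P.append(robot.observe()["tcp_pos"])
    if c=="scene": a=im
p=np.mean(P,0); Rt,_,s=tool(); th=1.5207
v=p[:2]-[535.82,-32.73]; print(p,"jig xy",v@[np.cos(th),np.sin(th)],v@[-np.sin(th),np.cos(th)],s["ft_force"],s["width"],s["t"],np.arctan2(Rt[1,0],Rt[0,0]))
cv2.imwrite("pics/v6.png",cv2.resize(a[30:330,250:500],None,fx=2,fy=2))
E
```

```text
[542.39776346 107.75607539 248.28392911] jig xy 140.63921135258795 0.4653817008223114 [ 0.19988722  0.48633125 -0.02886979] 0.6748644152794696 9.3833 1.5186074197939208
```

View pics/v6.png

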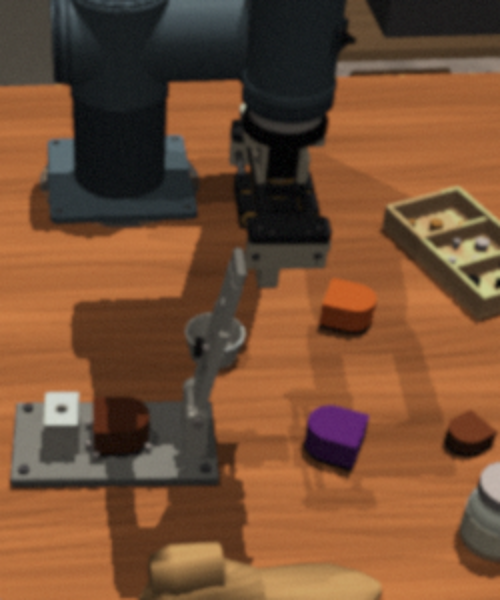

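The closed fingers are hanging behind the leaf, with the fingertips right of the leaf end. I'll follow the arc and swing it down.

>>> jog_arm(travel=[[-0.0255,0,-0.003],[-0.048,0,-0.007],[-0.0625,0,-0.0065],[-0.0775,0,-0.005],[-0.094,0,-0.001],[-0.1105,0,0.003],[-0.1265,0,0.01],[-0.1415,0,0.018],[-0.1555,0,0.028],[-0.1695,0,0.038],[-0.1805,0,0.051],[-0.192,0,0.064]], rotation=[[0,0,0],[0,0,0],[0,0,0],[0,0,0],[0,0,0],[0,0,0],[0,0,0],[0,0,0],[0,0,0],[0,0,0],[0,0,0],[0,0,0]], grip=[1,1,1,1,1,1,1,1,1,1,1,1])

```text
t: 10.38
tcp_pos: [534.9, -86.2, 187.8]
ee_rot: [0.726, 0.688, 0.001, 0.002]
ft_force: [0.8, 1.5, 1.1]
width: 0.6
gripper_force: 0.4
```

>>> jog_arm(travel=[[-0.0095,0,0.014],[-0.0175,0,0.0295],[-0.0225,0,0.042],[-0.0265,0,0.054],[-0.0285,0,0.062],[-0.0305,0,0.07],[-0.032,0,0.078],[-0.0325,0,0.085],[-0.033,0,0.09],[-0.033,0,0.094],[-0.033,0,0.096],[-0.033,0,0.097]], rotation=[[0,0,0],[0,0,0],[0,0,0],[0,0,0],[0,0,0],[0,0,0],[0,0,0],[0,0,0],[0,0,0],[0,0,0],[0,0,0],[0,0,0]], grip=[1,1,1,1,1,1,1,1,1,1,1,1])

```text
t: 11.38
tcp_pos: [532.2, -118.0, 89.5]
ee_rot: [0.725, 0.689, -0.0, 0.001]
ft_force: [-2.1, -1.9, 9.5]
width: 0.6
gripper_force: 4.5
```

Force and height match the leaf near shut. I'll press a little more.

>>> jog_arm(travel=[[0,0,0.001],[0,0,0.002],[0,0,0.002]], rotation=[[0,0,0],[0,0,0],[0,0,0]], grip=[1,1,1])

```text
t: 11.63
tcp_pos: [532.2, -118.0, 89.2]
ee_rot: [0.725, 0.689, -0.0, 0.001]
ft_force: [-5.9, -0.7, 17.1]
width: 0.4
gripper_force: 9.0
```

>>> jog_arm(travel=[[0,0,-0.005],[0,0,-0.03],[0,0,-0.065],[-0.02,-0.004,-0.1],[-0.05,-0.011,-0.11],[-0.085,-0.019,-0.11],[-0.12,-0.027,-0.11],[-0.145,-0.032,-0.11],[-0.156,-0.034,-0.11],[-0.156,-0.034,-0.11],[-0.156,-0.034,-0.11],[-0.156,-0.034,-0.11]], rotation=[[0,0,0],[0,0,0],[0,0,0],[0,0,-0.05],[0,0,-0.1],[0,0,-0.15],[0,0,-0.2],[0,0,-0.25],[0,0,-0.29],[0,0,-0.29],[0,0,-0.29],[0,0,-0.29]], grip=[1,1,1,-0.3,-0.3,-0.3,-0.3,-0.3,-0.3,-0.3,-0.3,-0.3])

```text
t: 12.63
tcp_pos: [489.8, -270.4, 196.4]
ee_rot: [0.618, 0.786, 0.0, -0.0]
ft_force: [0.4, 0.3, -0.3]
width: 56.2
gripper_force: 0.0
```

```bash
python3 - <<'E'
from h import *
P=[];Rt,p,s=tool(); im,d=optics.camera("wrist"); T=wcloud(d,np.eye(3),np.zeros(3)); np.save("t5.npy",T)
for o in spotter.trace("wrist","pin"):
    m=o["pixels"]; q=T[m]; print(round(o["p"],2),np.round(o["location"]),m.sum(),np.nanmedian(q,0),np.nanmin(q[:,2]))
    print("  bgr",np.median(im[m],0))
for t in("pin","punch_wood","punch_steel","rest"):
    for o in spotter.pinpoint("wrist",t)[:2]: print(t,round(o["p"],2),np.round(o["location"]))
P=[]
for c in range(3): optics.camera("scene" if c==2 else "wrist"); P.append(robot.observe()["tcp_pos"])
p=np.mean(P,0); W=T@Rt.T+p; np.save("w5.npy",W); print(p,s["width"],s["t"])
cv2.imwrite("pics/v7.png",im)
E
```

```text
0.72 [222. 213.] 1384 [  6.40998412 -90.37844371 134.96256482] 118.02792719426375
  bgr [189.5 162.  241. ]
0.7 [232. 321.] 1574 [ -0.73086025  -1.51233107 121.8394214 ] 105.51417752974749
  bgr [136. 143. 153.]
0.56 [268. 433.] 1454 [-31.80073049  88.46276858 135.91319448] 2.6718203849673046
  bgr [ 93.  81. 167.]
pin 0.83 [250. 418.]
pin 0.77 [212. 228.]
punch_wood 0.64 [173. 323.]
punch_steel 0.87 [271. 318.]
rest 0.77 [221. 324.]
[ 489.86596127 -270.98248055  196.71714114] 56.161167798548654 12.6333
```

View pics/v7.png

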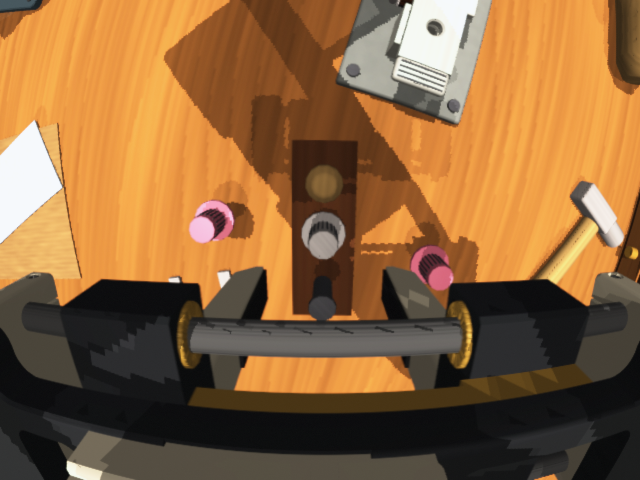

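The pin with the wide flange stands in the middle of the row at (323,232), and the gripper is well aligned with the block. The leaf is down at the top right, with its hole visible at (434,27).

```bash
python3 - <<'E'
from h import *
T=np.load("t5.npy")
with np.errstate(invalid="ignore"):
    near=np.hypot(T[...,0],T[...,1])<28
    for z0,z1 in((103,112),(138.5,145)):
        m=near&(T[...,2]>z0)&(T[...,2]<z1); q=T[m]
        c,r=cv2.minEnclosingCircle(q[:,:2].astype(np.float32)); print(len(q),np.median(q[:,2]),np.mean(q,0),(np.percentile(q,2,0)+np.percentile(q,98,0))/2,"circle",c,r)
E
python3 - <<'E'
from h import *
W=np.load("w5.npy")
# leaf: plane & hole from wrist cloud
with np.errstate(invalid="ignore"): m=(abs(W[...,0]-535)<35)&(W[...,1]>-125)&(W[...,1]<40)&(W[...,2]>60)&(W[...,2]<95)
q=W[m];print(len(q)); 
for y in range(-125,40,15):
    b=q[abs(q[:,1]-y)<4]; 
    if len(b): print(y,np.round(np.median(b,0),1),len(b))
l=spotter.pinpoint("wrist","leaf_hole"); print([(round(o["p"],2),np.round(o["location"],1),W[tuple(np.round(o["location"]).astype(int))]) for o in l[:2]])
E
```

```text
693 107.70551840748826 [ -5.06486459  -1.64829125 107.78384666] [ -5.2140238   -1.52071415 108.30212886] circle (-5.677073001861572, -2.0454397201538086) 11.173284530639648
684 141.69656758619905 [  0.50081349  -1.51233411 141.78836145] [ -2.32209238  -1.60292927 142.45784594] circle (-0.2612399160861969, -2.046272039413452) 26.196983337402344
3762
-125 [ 530.  -123.    77.4] 280
-110 [ 528.2 -110.    76.9] 597
-95 [531.9 -94.1  76. ] 586
-80 [534.  -80.4  75.9] 509
-65 [555.6 -66.6  75.5] 111
[(0.66, array([ 28.2, 434.9]), array([535.91838683, -91.8860582 ,  59.79130762]))]
```

>>> jog_arm(travel=[[-0.0054,-0.0017,0.02],[-0.0054,-0.0017,0.05],[-0.0054,-0.0017,0.08],[-0.0054,-0.0017,0.105],[-0.0054,-0.0017,0.118],[-0.0054,-0.0017,0.122],[-0.0054,-0.0017,0.122],[-0.0054,-0.0017,0.122],[-0.0054,-0.0017,0.122],[-0.0054,-0.0017,0.122],[-0.0054,-0.0017,0.122],[-0.0054,-0.0017,0.122]], rotation=[[0,0,0],[0,0,0],[0,0,0],[0,0,0],[0,0,0],[0,0,0],[0,0,0],[0,0,0],[0,0,0],[0,0,0],[0,0,0],[0,0,0]], grip=[-0.3,-0.3,-0.3,-0.3,-0.3,-0.3,-0.3,0.5,1,1,1,1], force=45)

```text
t: 14.13
tcp_pos: [489.7, -277.4, 75.5]
ee_rot: [0.618, 0.786, -0.0, 0.001]
ft_force: [1.0, 0.1, 0.3]
width: 31.6
gripper_force: 0.0
```

>>> jog_arm(travel=[[0,0,0],[0,0,0],[0,0,0],[0,0,0]], rotation=[[0,0,0],[0,0,0],[0,0,0],[0,0,0]], grip=[1,1,1,1])

```text
t: 14.47
tcp_pos: [489.5, -277.2, 75.1]
ee_rot: [0.618, 0.786, 0.0, 0.0]
ft_force: [0.5, 0.3, 3.6]
width: 21.3
gripper_force: 45.0
```

>>> jog_arm(travel=[[0,0,-0.02],[0,0,-0.05],[0,0,-0.085],[0.005,0.004,-0.11],[0.02,0.015,-0.115],[0.04,0.029,-0.115],[0.06,0.044,-0.115],[0.078,0.056,-0.11],[0.083,0.06,-0.1],[0.083,0.06,-0.09],[0.083,0.06,-0.09],[0.083,0.06,-0.09]], rotation=[[0,0,0],[0,0,0],[0,0,0],[0,0,0.03],[0,0,0.08],[0,0,0.14],[0,0,0.2],[0,0,0.26],[0,0,0.288],[0,0,0.288],[0,0,0.288],[0,0,0.288]], grip=[1,1,1,1,1,1,1,1,1,1,1,1])

```text
t: 15.47
tcp_pos: [527.2, -182.5, 163.7]
ee_rot: [0.724, 0.689, -0.001, -0.001]
ft_force: [-1.0, 0.4, -0.3]
width: 21.1
gripper_force: 45.0
```

```bash
python3 - <<'E'
from h import *
Rt,p,s=tool(); im,d=optics.camera("wrist"); T=wcloud(d,np.eye(3),np.zeros(3)); np.save("t6.npy",T);cv2.imwrite("pics/w6.png",im)
P=[p]
l=spotter.pinpoint("wrist","leaf_hole"); P.append(robot.observe()["tcp_pos"])
print([(round(o["p"],2),np.round(o["location"],1)) for o in l[:2]])
for c in range(3): optics.camera("wrist"); P.append(robot.observe()["tcp_pos"])
p=np.mean(P,0); print(P[0],p,s["width"],s["gripper_force"],s["t"])
g=cv2.cvtColor(im,cv2.COLOR_BGR2GRAY)
r,c=np.round(l[0]["location"]).astype(int)
sub=T[r-14:r+15,c-14:c+15]
print("patch z median",np.nanmedian(sub[...,2]),np.nanmax(sub[...,2]))
cv2.imwrite("pics/v8.png",cv2.resize(im[max(0,r-90):r+160,c-140:c+140],None,fx=2.4,fy=2.4,interpolation=2)); print(r,c)
E
```

```text
[(0.96, array([115.9, 328.5]))]
[ 527.24269925 -182.54895623  163.66266517] [ 527.86325118 -183.10672017  164.70497412] 21.08936645048075 44.999640583992004 15.4667
patch z median 88.0363743959397 145.2161162901029
116 328
```

View pics/v8.png

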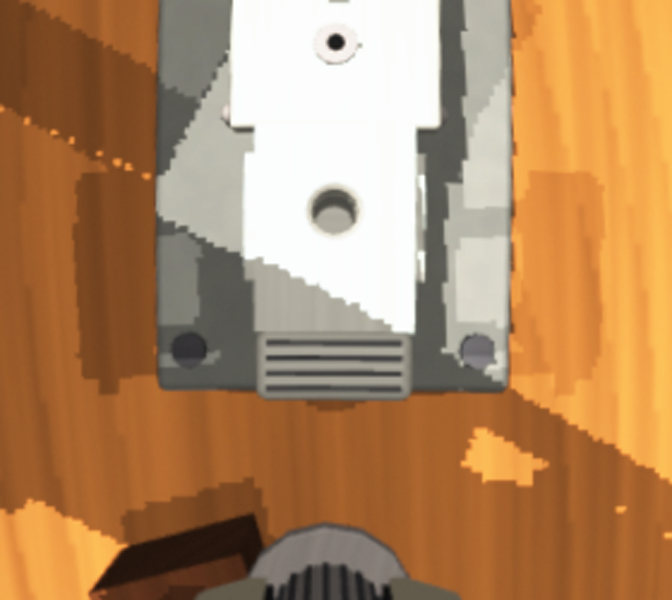

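The closed leaf is visible with its hole at crop (333,211), about image (327,114), and the knob and flange are at the bottom. I'll measure both in the tool frame.

```bash
python3 - <<'E'
from h import *
from scipy.optimize import least_squares
T=np.load("t6.npy")
c=optics.calibration("wrist");K=c["K"];X=np.array(c["hand_eye"])
def ray(r,q):
    a=(q-K[0,2])/K[0,0];b=(r-K[1,2])/K[1,1];th=np.hypot(a,b);k=np.tan(th)/th
    return X[:3,:3]@np.array([a*k,b*k,1])
def onz(r,q,z): d=ray(r,q); s=(z-X[2,3])/d[2]; return X[:3,3]+s*d
reg=T[95:150,300:355]; z=reg[...,2]
# local leaf plane
pl=reg[(abs(z-88)<3)]; A=np.c_[pl[:,:2],np.ones(len(pl))];co=np.linalg.lstsq(A,pl[:,2],rcond=None)[0];print("plane",co,len(pl))
pts=[]
for r in range(100,128):
    for q in range(313,341):
        d=ray(r,q); 
        s=(co@[X[0,3],X[1,3],1]-X[2,3])/(d[2]-co[0]*d[0]-co[1]*d[1]); w=X[:3,3]+s*d
        if T[r,q,2]>w[2]+1.5 : pts.append(w)
pts=np.array(pts);print(len(pts),pts.mean(0),np.ptp(pts,0),cv2.minEnclosingCircle(pts[:,:2].astype(np.float32)))
for z0,z1,rad in((16,23,18),(-17,-12,11)):
    with np.errstate(invalid="ignore"): m=(np.hypot(T[...,0],T[...,1])<30)&(T[...,2]>z0)&(T[...,2]<z1)
    q=T[m]
    if not len(q): print("none");continue
    h=np.array([b[b[:,0].argmax(),:2] for y in np.arange(-rad*.6,rad*.6,1) for b in [q[abs(q[:,1]-y)<.5]] if len(b)])
    r=least_squares(lambda v:np.hypot(h[:,0]-v[0],h[:,1]-v[1])-rad,[0,0],loss="soft_l1"); print(rad,len(q),np.median(q[:,2]),"centre",r.x,np.median(abs(r.fun)))
E
```

```text
plane [ 3.24751445e-02 -3.29703958e-03  8.46779358e+01] 2731
316 [84.85676472  1.20140881 87.42971043] [15.37789528 14.42813237  0.51186453] ((83.74594116210938, 1.5712224245071411), 8.160784721374512)
18 1138 20.253644072909083 centre [ 0.55439004 -0.77641142] 0.1440398433070964
11 1844 -13.71174373467396 centre [ 0.60516451 -0.74473408] 0.11344862002296807
```

>>> jog_arm(travel=[[0.03,0.0005,0],[0.06,0.0015,0],[0.08,0.0019,0],[0.0846,0.0019,0],[0.0846,0.0019,0.005],[0.0846,0.0019,0.012],[0.0846,0.0019,0.018],[0.0846,0.0019,0.022],[0.0846,0.0019,0.026],[0.0846,0.0019,0.03],[0.0846,0.0019,0.03],[0.0846,0.0019,0.03]], rotation=[[0,0,0],[0,0,0],[0,0,0],[0,0,0],[0,0,0],[0,0,0],[0,0,0],[0,0,0],[0,0,0],[0,0,0],[0,0,0],[0,0,0]], grip=[1,1,1,1,1,1,1,1,1,1,1,1])

```text
t: 16.72
tcp_pos: [534.0, -98.2, 134.3]
ee_rot: [0.725, 0.689, -0.0, -0.0]
ft_force: [0.0, -0.2, -0.8]
width: 21.5
gripper_force: 45.0
```

>>> jog_arm(travel=[[0,0,0.003],[0,0,0.006],[0,0,0.009],[0,0,0.012],[0,0,0.015],[0,0,0.018],[0,0,0.018]], rotation=[[0,0,0],[0,0,0],[0,0,0],[0,0,0],[0,0,0],[0,0,0],[0,0,0]], grip=[1,1,1,1,1,1,1])

```text
t: 17.3
tcp_pos: [533.8, -97.7, 115.9]
ee_rot: [0.725, 0.689, -0.0, -0.0]
ft_force: [0.8, 0.2, -1.0]
width: 21.4
gripper_force: 45.0
```

>>> jog_arm(travel=[[0,0,0.003],[0,0,0.006],[0,0,0.009],[0,0,0.012],[0,0,0.014],[0,0,0.016],[0,0,0.0175],[0,0,0.019],[0,0,0.02],[0,0,0.02]], rotation=[[0,0,0],[0,0,0],[0,0,0],[0,0,0],[0,0,0],[0,0,0],[0,0,0],[0,0,0],[0,0,0],[0,0,0]], grip=[1,1,1,1,1,1,1,1,1,1], force=55)

```text
t: 18.13
tcp_pos: [534.1, -98.1, 97.3]
ee_rot: [0.725, 0.689, -0.0, 0.0]
ft_force: [-3.1, -0.3, 3.8]
width: 21.3
gripper_force: 55.0
```

>>> jog_arm(travel=[[0,0,0.001],[0,0,0.002],[0,0,0.002],[0,0,0.002]], rotation=[[0,0,0],[0,0,0],[0,0,0],[0,0,0]], grip=[1,1,1,1])

```text
t: 18.47
tcp_pos: [534.1, -98.1, 96.9]
ee_rot: [0.724, 0.689, -0.0, 0.001]
ft_force: [-7.7, 1.1, 18.0]
width: 21.1
gripper_force: 55.0
```

>>> jog_arm(travel=[[0,0,0.001],[0,0,0.001],[0,0,0.001]], rotation=[[0,0,0],[0,0,0],[0,0,0]], grip=[1,1,1])

```text
t: 18.72
tcp_pos: [534.1, -98.1, 96.9]
ee_rot: [0.724, 0.689, 0.0, 0.001]
ft_force: [-8.9, 3.1, 24.7]
width: 21.2
gripper_force: 55.0
```

```bash
python3 - <<'E'
from h import *
Rt,p,s=tool(); im,d=optics.camera("wrist"); T=wcloud(d,np.eye(3),np.zeros(3))
P=[]
for _ in range(3): optics.camera("wrist"); P.append(robot.observe()["tcp_pos"])
p=np.mean(P,0); W=T@Rt.T+p; s=robot.observe(); print(p,s["ft_force"],s["gripper_force"],s["width"],s["t"])
th=1.5207;v=W[...,:2]-[535.82,-32.73]; jx=v@[np.cos(th),np.sin(th)]; jy=v@[-np.sin(th),np.cos(th)]
with np.errstate(invalid="ignore"):
    m=(abs(jy)<18)&(jx>-120)&(jx<70)&(W[...,2]>62)&(W[...,2]<84)
    for x in range(-110,70,10):
        q=W[m&(abs(jx-x)<4)]; 
        if len(q)>5: print(x,round(np.median(q[:,2]),2),len(q))
    for z0,z1 in((16,23),(-17,-11)):
        k=(np.hypot(T[...,0],T[...,1])<20)&(T[...,2]>z0)&(T[...,2]<z1); print("pin",np.median(T[k][:,2]),k.sum())
cv2.imwrite("pics/v9.png",im)
E
```

```text
[534.14807694 -98.10801337  96.86025523] [-9.16038174  1.14568022 24.60177229] 55.01755356788635 21.070075623273496 18.9167
-110 71.84 95
-60 77.12 364
-50 74.48 1380
-40 71.8 1198
-30 71.88 1236
-20 72.21 1261
-10 71.89 1301
0 72.36 1339
10 72.66 1338
20 71.96 1286
30 71.91 1292
40 71.92 1253
50 71.94 1221
60 71.91 1108
pin 20.08592489686947 1127
pin -13.811325579432463 1851
```

View pics/v9.png

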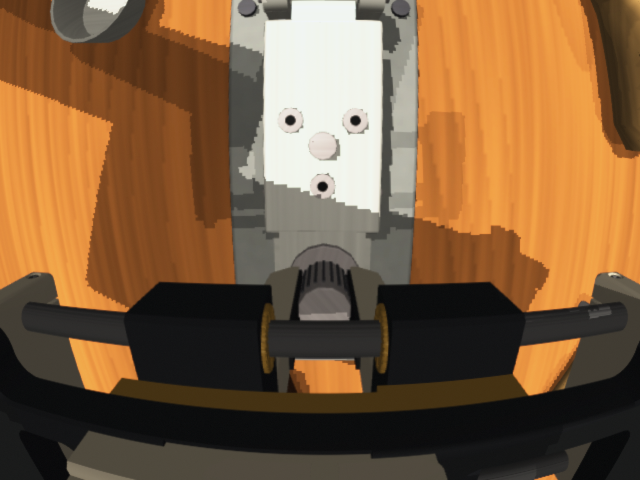

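The leaf is level at z≈71.9 along its whole length, so it is fully shut. The pin's flange at (323,255) is tight on it, the grip is 55 N and the arm is bearing down with about 25 N. I'm handing the job in.

```bash
python3 -c "
from h import *
print(order.finish_job())"
```

```text
the job is handed in; nothing more can be done
None
```

The job is handed in: the large heel is seated in the nest with its round back to the hinge, the leaf is fully shut, and the pin is through the leaf into the post, still gripped at 55 N and held down with about 25 N.

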